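# Index the ray table to the next hole

### The arm

A 6-joint arm with a two-finger parallel gripper is mounted at the origin on the work surface. World frame = base frame: x ahead of the robot, y to its left, z up, the work surface at z = 0. Lengths are in m, angles in rad, forces in N, time in s.
With the tool pointing down it reaches from about 0.35 to 0.725 m from the base axis. Payload 4.3 kg.
Tool frame: the origin (TCP) lies midway between the tips of the shut fingers; the grasp point (between the pads) lies 19 mm behind it; z points along the fingers, y is the line along which they close (so a half turn about z gives the same grasp; the last joint's range is limited). The gripper opens to 85 mm and grips with 20 to 120 N. Pads are 22 mm wide; open, the fingers measure 114 mm over their backs; the gripper's body (76 mm by 85 mm) begins 54 mm behind the grasp point. The pads swing forward as they close: fully open they stand 13 mm farther back than shut.
Start: joints at [-1.404, 0.377, 0.081, 1.274, 0, 1.46], TCP at [0.157, -0.553, 0.231] pointing down, gripper open.
Joint ranges: [-2.72, 2.72], [-0.84, 1.66], [-1.02, 1.22], [-1.77, 2.12], [-1.37, 1.28], [-3.14, 3.14]. Speed limits (rad/s): [2.57, 2.57, 3.14, 3.14, 3.14, 3.14].

### API

Orientations are given as a rotation vector (axis times angle).
In Python, from bench import sensors, read_camera, camera_info, robot, boxes_of gives the robot as it stands.
- The arm moves only by the tool drive_tool, never from a script. Its argument "increments" is one flat list of numbers, 5 for each row, row after row: the shift along the tool's x, y, z each as a share of 0.6 m, from -1 to 1, then the turn about the tool's z as a share of 180 degrees, from -1 to 1, then the closure, from 0 (fully open) to 1 (shut). In form: [x, y, z, roll, grip, x, y, z, roll, grip, ...]. A call has 1 to 5 rows; each row is the pose to reach, as a shift and turn from the pose commanded when the call began, along the tool's axes at that moment, turning the shorter way round; what a row does not reach only later rows make up. A row lasts 1/10 s, in which the tool goes at most 50 mm and 8.59 degrees, less where a joint would pass 70% of its speed; a pose out of reach is approached as far as the arm can. A call with a number of a shift or a turn outside -1 to 1 is refused whole. A call with a gripper value outside its range is refused whole. The fingers move at their own pace and stop on an object; "grip_force" is the grip in N (left out, the last holds). Time passes only in rows, so rows that repeat a pose let the fingers close. It gives the time, the measured TCP pose, the force, the opening and the grip force at its end, in the units of the state.
- sensors.observe(): the state, without advancing time (a new reading comes with each control period).
- read_camera(name): name is "scene" or "top"; returns (picture, depth): 400x640x3 uint8, blue, green, red; 400x640 float32, m along the optical axis (not along the pixel's ray), 0 where there is no reading.
- camera_info(name): a dict with "fovy" (degrees; the focal length in pixels is half the picture's height over the tangent of half this angle, whatever the lens; pixels are square), "cx", "cy" (the principal point, pixels), "world_to_cam" (4x4, takes a point from world to camera coordinates). Camera axes: x right, y down, z forward; pixel columns grow to the right and rows downward; lengths in m; the calibration is good to about 2 mm. A picture is of the moment at which its call begins. camera_info takes no time and is no camera call.
- robot.finish_job(): hands the job in; it is judged then, once.
Trained networks look in the newest picture that a camera, given by its name, has taken for a name from the list of things; names that differ only in an ending like _2 or _b are one class to them, and where a whole thing is asked for, a point or a joint stands for the part that bears it (a point fixed in the world has none). Each returns a list of dicts, best first, with "conf" (0 to 1); they miss things now and then, are a little off and sometimes report something else, mostly with a low value. They report only what shows in the picture. A call takes as long as a camera call. They do not tell look-alikes from the thing itself.
- boxes_of(name, camera): "extent" ([left, top, width, height] in pixels, round what is visible of it).
The state is a dict: "clock": time; "joints": joint angles; "joint_velocities": joint speeds; "effort": joint torques, N m; "tcp_pos": TCP position; "orientation": TCP orientation; "ft_force": force on the tool from outside, world axes, zero at the start; "moment": the same for the moment, N m; "grip_width": opening from 0.0 (shut) to 1.0 (fully open); "grasp_force": force on a finger pad.
Only numpy, scipy, OpenCV 4.12 (cv2) and the standard library are available. Lean on these libraries where they do the work, as an engineer would, in place of code of your own. Each camera call takes 0.05 s, during which the arm holds its last target. There are 200 camera calls.

### The job

On the optics bench, the round ray table is held by a spring plunger that sits in one of the holes of its index ring. For the next reading, press the plunger's round brass cap in, keep it in while you swing the table clockwise (seen from above) off its hole, and let the plunger spring back out into the very next hole, so that the table is locked again exactly one hole further on. The half-round clear block on the table must ride along in its place, and nothing else on the bench is to be moved.

Things in the scene. Friction and masses are not known exactly. Their poses are not given: they have to be found in the camera images.
- turntable (a joint): turn of the ray table about its upright axis, rad: 0 at the start, positive clockwise seen from above. The 12 holes of the index ring are 30 degrees (0.524 rad) apart, so the next hole is at 0.524. Locked in a hole it has about 0.012 rad of play either way; unlocked it turns with light friction (about 0.1 N m) and stays where it is left
- plunger (a joint): how far the plunger is pressed in, m: 0 fully out (locked, pin in a hole), 0.016 at its stop. A spring pushes it out (about 5 N at 0, 9 N at 0.016). From 0.011 on its pin is clear of the ring and the table can turn; let go between holes it rests at about 0.010, with the pin pressing on the underside of the ring. The pin is round-nosed: let go within about 2 degrees of a hole it draws the table in and springs out to 0 by itself
- cap_top (a point): centre of the flat top of the plunger's round brass cap, moves with it. The cap is a disc 34 mm across and 8 mm thick on a 10 mm stem, on a lug at the rim of the table, 120 mm from the table's axis, and its top is 100 mm above the bench when out. It is pressed straight down and turns round with the table, so a finger that presses on it can carry the table round by friction, along an arc of 120 mm radius about the table's axis
- table_centre (a point): point on the table's upright axis, on the top of its white disc (69 mm above the bench, disc 160 mm across); turns with the table, its -x axis points to the plunger's cap
- next_hole (a point): centre, at the upper face of the index ring (56 mm above the bench), of the hole into which the pin must go next: 14 mm across, on a circle of 97 mm radius about the table's axis. The pin lies under the lug on the line from the axis to the cap. Does not move during the job
- block_ref (a point): middle of the lower edge of the flat face of the loose clear block; lies on the table's axis
- glass_block: loose clear acrylic half-round block, radius 45 mm, 20 mm tall, on the middle of the table with its flat face over the axis; origin at the middle of the flat face's lower edge, x points out through the middle of the round side, away from the plunger's cap
- lens_stand: loose lens in a black ring on a steel post and round black foot, 120 mm tall, 52 mm foot, standing on the plate; origin under the centre of its foot
- mirror_mount: loose black mirror mount with two brass screws, 45 x 55 mm foot, 65 mm tall, standing on the plate; origin under the centre of its foot
- prism: loose clear glass prism, triangle of 40 mm sides, 32 mm tall, standing on the plate; origin under its centre
- post_holder: loose aluminium post holder, 25 mm across, 56 mm tall, with a brass thumbscrew and a 40 mm foot, standing on the plate; origin under the centre of its foot
- screwdriver: loose screwdriver with black handle, 170 mm long, lying on the bench before the plate; origin under its middle
- lens_box: loose wooden lens box 55 x 85 x 28 mm on the bench before the plate; origin under its centre
- cleaner: loose small amber bottle with black cap, 40 mm across, 95 mm tall, on the bench before the plate; origin under its centre
Mind the look-alikes: they are no part of the job. Several things have the shape of the glass_block; the one meant has the colours described above.

How it is judged:
By the outcome, as a careful person would: the job done as asked, in the order asked, and still so for the second after the job is handed in, with the robot touching nothing.
It also fails if it takes over 35 s, if anything falls off the work surface, if the arm or the gripper's body presses on something with over 40 N, if the wrist force passes 120 N, or if a joint passes its speed limit or range.

## Working session

There is one attempt and no reset: what is moved stays moved. The work goes in short steps, Python scripts to look and compute and a tool call to move; the robot and the scene stay as the last step left them, time stands still between calls to the robot, and variables do not carry over. Pictures are saved under pics/ and viewed, at most 10 in all, crops included, and the job is handed in when it is done.

Besides the shell and the picture viewer there is one more tool, called after "Emit:" in YAML: its name, and indented under it one key for each argument. drive_tool: Moves the arm, as the interface text tells. Its arguments: {"type":"object","properties":{"increments":{"type":"array","items":{"type":"number"}},"grip_force":{"type":"number"}},"required":["increments"]}

```bash
ls; mkdir -p pics
cat > h.py <<'E'
import numpy as np, cv2
from bench import sensors, read_camera, camera_info, robot, boxes_of
def pix2world(cam,u,v,z=None,d=None):
    c=camera_info(cam); f=200/np.tan(np.radians(c["fovy"])/2)
    T=np.linalg.inv(np.array(c["world_to_cam"]))
    r=np.array([(u-c["cx"])/f,(v-c["cy"])/f,1.0]); w=T[:3,:3]@r; o=T[:3,3]
    s=d if d is not None else (z-o[2])/w[2]
    return o+s*w
E
python3 - <<'E'
from h import *
for n in("top","scene"):
    p,d=read_camera(n); cv2.imwrite(f"pics/{n}0.png",p); np.save(f"{n}0.npy",d)
    c=camera_info(n);print(n,c["fovy"],c["cx"],c["cy"],np.round(np.linalg.inv(c["world_to_cam"]),3).tolist())
    for k in("cap_top","plunger","turntable","glass_block"):
        print(k,[(np.round(b["extent"]).tolist(),round(b["conf"],2)) for b in boxes_of(k,n)[:3]])
s=sensors.observe();print(s)
E
```

```text
pics
top 49.54767712515688 318.1073384544527 197.56617803915265 [[-0.027, -0.986, 0.164, 0.346], [-1.0, 0.029, 0.008, 0.046], [-0.012, -0.164, -0.986, 1.132], [0.0, 0.0, 0.0, 1.0]]
cap_top [([352.0, 205.0, 15.0, 15.0], 0.46)]
plunger [([352.0, 210.0, 14.0, 10.0], 0.65), ([413.0, 200.0, 16.0, 15.0], 0.65)]
turntable [([292.0, 150.0, 70.0, 74.0], 0.95)]
glass_block [([240.0, 100.0, 34.0, 20.0], 0.84), ([308.0, 160.0, 30.0, 30.0], 0.8), ([342.0, 89.0, 30.0, 29.0], 0.8)]
scene 44.71230721983837 320.5968654275308 197.7697638912518 [[-0.813, 0.45, -0.369, 0.912], [0.582, 0.627, -0.518, 0.579], [-0.002, -0.637, -0.771, 0.879], [0.0, 0.0, 0.0, 1.0]]
cap_top [([309.0, 153.0, 16.0, 13.0], 0.49), ([285.0, 199.0, 40.0, 24.0], 0.36)]
plunger [([307.0, 154.0, 18.0, 16.0], 0.54), ([310.0, 133.0, 38.0, 31.0], 0.48), ([311.0, 264.0, 32.0, 48.0], 0.18)]
turntable [([265.0, 152.0, 77.0, 91.0], 0.94)]
glass_block [([281.0, 199.0, 41.0, 24.0], 0.95), ([174.0, 230.0, 39.0, 24.0], 0.91), ([210.0, 267.0, 39.0, 42.0], 0.83)]
{'clock': 0.5, 'joints': array([-1.40430505e+00,  3.77288743e-01,  8.09088224e-02,  1.27438749e+00,
        1.20199662e-05,  1.46050250e+00]), 'joint_velocities': array([-0.00072529, -0.00143402,  0.00131618,  0.00065675, -0.00093138,
        0.00081291]), 'effort': array([-7.90471040e-04, -4.63075018e+01,  2.69880134e+01,  2.67057279e-03,
       -2.07451817e-04, -8.02677647e-06]), 'tcp_pos': array([ 0.15713967, -0.55310945,  0.23130041]), 'orientation': array([3.11152767e+00, 4.33382591e-01, 2.01492641e-05]), 'ft_force': array([-0.56505997, -0.14687706, -0.1768138 ]), 'moment': array([-0.02363464, -0.00547949,  0.02249767]), 'grasp_force': 0.0, 'grip_width': 1.000422586341207}
```

View pics/top0.png

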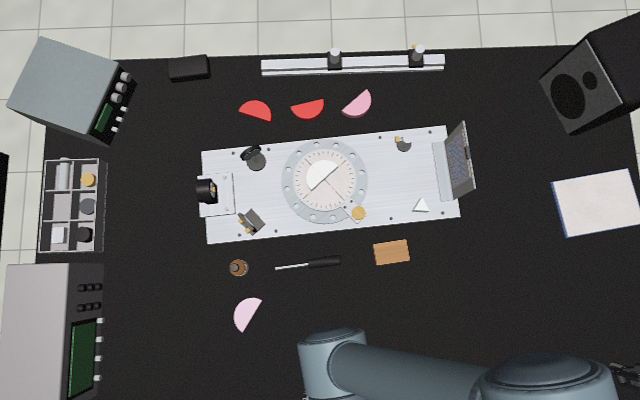

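View pics/scene0.png

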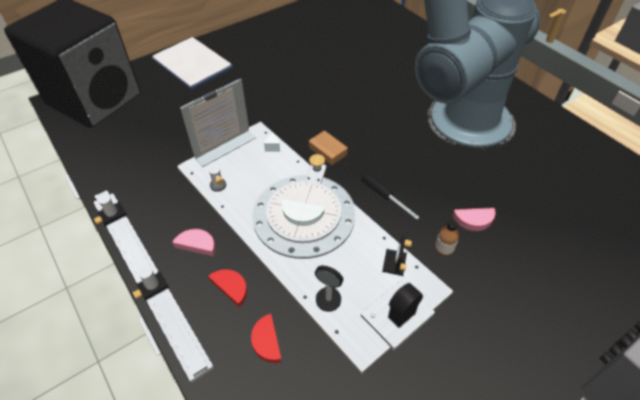

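Top view: the ray table is centred near (324,180), with the white clear block at (322,175). The brass cap is near (358,213), on the lower-right lug. The red and pink half-rounds at (255,110), (307,108), (357,103) and (248,314) are off the table, so they are look-alikes. The brass knob at (400,140) belongs to the post holder. I'll confirm the cap in an enlarged crop.

Run:
```python
from h import *
p=cv2.imread("pics/top0.png"); d=np.load("top0.npy")
cv2.imwrite("pics/crop.png",cv2.resize(p[130:250,265:415],None,fx=5,fy=5,interpolation=cv2.INTER_CUBIC))
hsv=cv2.cvtColor(p,cv2.COLOR_BGR2HSV)
m=cv2.inRange(hsv,(12,90,90),(32,255,255)); n,l,st,c=cv2.connectedComponentsWithStats(m)
for i in range(1,n):
    if st[i,4]>15: u,v=c[i]; print(st[i].tolist(),np.round(c[i],1), np.round(pix2world("top",u,v,z=.1),4), np.round(pix2world("top",u,v,d=d[int(round(v)),int(round(u))]),4))
p2=cv2.imread("pics/scene0.png");d2=np.load("scene0.npy")
m=cv2.inRange(cv2.cvtColor(p2,cv2.COLOR_BGR2HSV),(12,90,90),(32,255,255)); n,l,st,c=cv2.connectedComponentsWithStats(m)
for i in range(1,n):
    if st[i,4]>15 and c[i][1]<180: u,v=c[i]; print('s',st[i].tolist(),np.round(c[i],1), np.round(pix2world("scene",u,v,z=.1),4))
# table: fit circle to points with height 0.05-0.062 (ring) and disc .064-.075
V,U=np.mgrid[130:235,270:375]
P=np.array([pix2world("top",u,v,d=d[v,u]) for u,v in zip(U.ravel(),V.ravel())])
for lo,hi in((.05,.062),(.064,.074),(.092,.108)):
    q=P[(P[:,2]>lo)&(P[:,2]<hi)]
    if len(q)>5:
        (c,r)=cv2.minEnclosingCircle((q[:,:2]*1000).astype(np.float32)); print(lo,len(q),np.round(c,1),round(r,1),np.round(q.mean(0),4))
```

```text
[395, 137, 5, 6, 22] [396.6 139.2] [ 0.658  -0.1437  0.1   ] [ 0.6685 -0.1501  0.065 ]
[80, 173, 16, 14, 152] [ 87.3 179.4] [0.5794 0.6171 0.1   ] [0.5956 0.6569 0.0281]
[352, 206, 13, 14, 136] [357.9 212.7] [ 0.4785 -0.0406  0.1   ] [ 0.4787 -0.0408  0.0979]
[245, 227, 6, 6, 20] [247.4 229.8] [0.4449 0.2246 0.1   ] [0.4475 0.2293 0.073 ]
[373, 239, 37, 26, 749] [391.  251.8] [ 0.3832 -0.1148  0.1   ] [ 0.3858 -0.1264  0.0251]
[229, 260, 16, 15, 129] [238.  267.1] [0.3573 0.2469 0.1   ] [0.3574 0.2485 0.0921]
s [0, 0, 55, 25, 746] [20.2  7.9] [ 0.8487 -1.0961  0.1   ]
s [75, 0, 220, 60, 6005] [174.   18.8] [ 0.4917 -0.7628  0.1   ]
s [406, 0, 20, 19, 237] [416.4   6.7] [-0.1422 -0.3916  0.1   ]
s [535, 0, 65, 49, 2050] [566.6  18.8] [-0.4579 -0.0796  0.1   ]
s [599, 0, 24, 31, 284] [610.7  13.9] [-0.5886 -0.0195  0.1   ]
s [587, 43, 16, 15, 107] [593.2  50.6] [-0.3793  0.0655  0.1   ]
s [603, 49, 37, 21, 85] [621.9  58.6] [-0.4101  0.1336  0.1   ]
s [515, 58, 47, 42, 904] [538.4  78.5] [-0.1548  0.0584  0.1   ]
s [309, 130, 39, 37, 915] [325.9 148.6] [ 0.4455 -0.0552  0.1   ]Traceback (most recent call last):
  File "<stdin>", line 14, in <module>
  File "h.py", line 4, in pix2world
    c=camera_info(cam); f=200/np.tan(np.radians(c["fovy"])/2)
ValueError: time passes only in moves, steps and waits
```

View pics/crop.png

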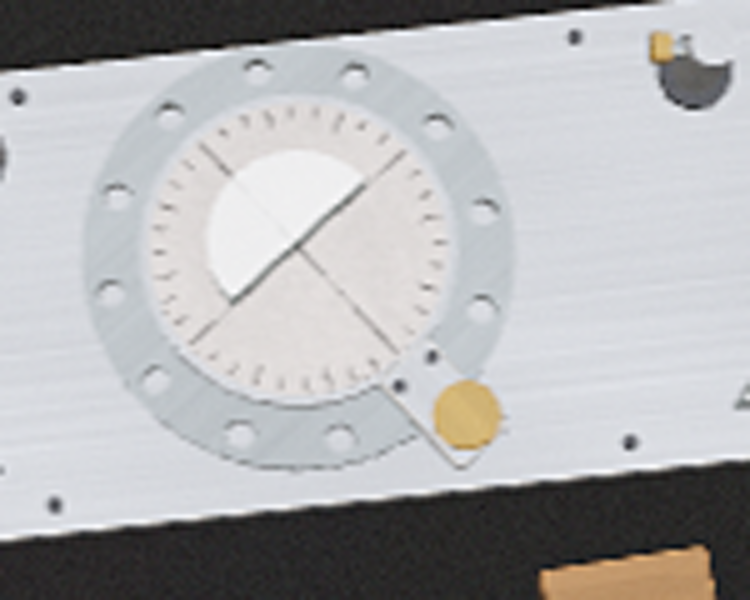

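The crop confirms it: the brass disc on the lug at crop (466,414) is the cap. The white block sits on the table axis at crop (297,246), and the next hole clockwise is at crop (340,438).

```bash
cat >> h.py <<'E'
from scipy.spatial.transform import Rotation as R
def rows(ts,pos,rv):  # ts: list of (xyz, world-clockwise roll rad)
    M=R.from_rotvec(rv).as_matrix()
    for t,a in ts:
        print(np.round(M.T@(np.array(t)-pos)/0.6,4).tolist(),round(a/np.pi,4))
E
python3 - <<'E'
from h import *
f=lambda x,y:((x+.5)/5-.5+265,(y+.5)/5-.5+130)
cen=pix2world("top",*f(297,246),z=.069); hole=pix2world("top",*f(340,438),z=.056); cap=pix2world("top",*f(466,414),z=.1)
hs=[pix2world("top",*f(*h),z=.056)[:2] for h in((257,70),(354,75),(437,126),(484,211),(481,310),(340,438),(239,435),(156,381),(110,293),(117,197),(170,116))]
A=np.array([[2*x,2*y,1] for x,y in hs]);b=np.array([x*x+y*y for x,y in hs]);s=np.linalg.lstsq(A,b,rcond=None)[0]
print("holefit",s[:2],np.sqrt(s[2]+s[0]**2+s[1]**2))
for n,q in(("cen",cen),("hole",hole),("cap",cap)): print(n,np.round(q,4))
for q in(hole,cap):
    for c in (cen[:2],s[:2]):
        e=q[:2]-c; print(np.hypot(*e),np.degrees(np.arctan2(e[1],e[0])))
o=sensors.observe();print(o["clock"],R.from_rotvec(o["orientation"]).as_matrix().round(3).tolist())
rows([((.4785,-.0406,.231),0),((.4785,-.0406,.13),0)],o["tcp_pos"],o["orientation"])
E
```

```text
holefit [0.569767  0.0374352] 0.09710955400696465
cen [0.5703 0.0378 0.069 ]
hole [0.4745 0.0191 0.056 ]
cap [ 0.4792 -0.0405  0.1   ]
0.09755776525566998 -168.94817231429064
0.09696893708198542 -169.12187908186857
0.12019245389556328 -139.3081557191359
0.11953490180595391 -139.2909445517896
0.5 [[0.962, 0.273, 0.0], [0.273, -0.962, -0.0], [0.0, 0.0, -1.0]]
[0.7486, -0.6753, 0.0005] 0.0
[0.7486, -0.6753, 0.1688] 0.0
```

Emit:
drive_tool:
  increments: [0.75,-0.675,0.02,0,1,0.75,-0.675,0.02,0,1,0.75,-0.675,0.02,0,1,0.75,-0.675,0.02,0,1,0.75,-0.675,0.02,0,1]
  grip_force: 40

```text
clock: 1.0
tcp_pos: [0.2908, -0.3399, 0.2265]
orientation: [3.111, 0.432, 0.001]
ft_force: [0.6, -0.3, -0.1]
grip_width: 0.143
grasp_force: 0.0
```

Emit:
drive_tool:
  increments: [0.435,-0.392,0.01,0,1,0.435,-0.392,0.01,0,1,0.435,-0.392,0.01,0,1,0.435,-0.392,0.01,0,1,0.435,-0.392,0.01,0,1]

```text
clock: 1.5
tcp_pos: [0.4239, -0.128, 0.2224]
orientation: [3.111, 0.433, 0.002]
ft_force: [0.5, -0.6, 0.0]
grip_width: -0.001
grasp_force: 0.0
```

Emit:
drive_tool:
  increments: [0,0,0,0,1,0,0,0,0,1]

```text
clock: 1.7
tcp_pos: [0.4234, -0.1289, 0.2221]
orientation: [3.11, 0.439, -0.0]
ft_force: [-1.3, 0.2, 0.1]
grip_width: -0.001
grasp_force: 0.0
```

Run:
```python
from h import *
o=sensors.observe();print(o["clock"],o["tcp_pos"],o["orientation"],o["joint_velocities"].round(3),o["ft_force"],o["grip_width"])
rows([((.479,-.0406,.11),0)],o["tcp_pos"],o["orientation"])
```

```text
1.7 [ 0.42335811 -0.12892014  0.22212873] [ 3.11015227e+00  4.38590901e-01 -4.24387664e-04] [-0.06  -0.006 -0.007  0.001 -0.004  0.001] [-1.29413864  0.17677768  0.13442568] -0.0008693834756664984
[0.1299, -0.1159, 0.1868] 0.0
```

Emit:
drive_tool:
  increments: [0.13,-0.116,0.05,0,1,0.13,-0.116,0.1,0,1,0.13,-0.116,0.187,0,1,0.13,-0.116,0.187,0,1,0.13,-0.116,0.187,0,1]

```text
clock: 2.2
tcp_pos: [0.476, -0.0422, 0.1069]
orientation: [-3.11, -0.43, 0.01]
ft_force: [-1.2, 0.6, 0.1]
grip_width: -0.0
grasp_force: 0.0
```

Run:
```python
from h import *
o=sensors.observe();print(o["clock"],o["tcp_pos"],o["orientation"],o["joint_velocities"].round(3),o["ft_force"],o["grip_width"])
p,d=read_camera("scene");cv2.imwrite("pics/s1.png",cv2.resize(p[80:260,200:440],None,fx=3,fy=3))
rows([((.479,-.0406,.1),0),((.479,-.0406,.086),0)],o["tcp_pos"],o["orientation"])
```

```text
2.2 [ 0.47604891 -0.04215616  0.10686839] [-3.10999158 -0.4304724   0.01023307] [-0.014 -0.045  0.071  0.058 -0.006 -0.005] [-1.18001265  0.60143384  0.0795104 ] -0.00029762484321438495
[0.0055, -0.0011, 0.0114] 0.0
[0.0057, -0.0011, 0.0347] 0.0
```

View pics/s1.png

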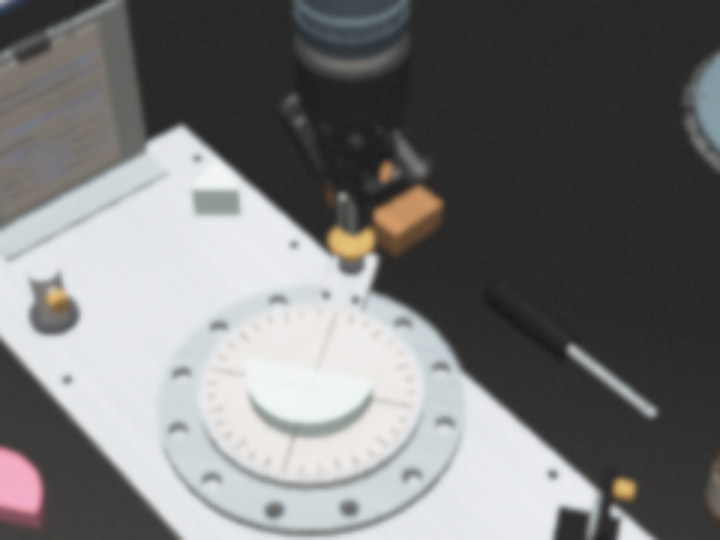

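The shut fingertips stand right above the brass cap at crop (350,225). I'll press now.

Emit:
drive_tool:
  increments: [0.004,-0.002,0.005,0,1,0.004,-0.002,0.012,0,1,0.004,-0.002,0.02,0,1,0.004,-0.002,0.028,0,1,0.004,-0.002,0.033,0,1]

```text
clock: 2.75
tcp_pos: [0.4824, -0.0405, 0.091]
orientation: [3.11, 0.432, 0.004]
ft_force: [-0.2, -0.8, 6.2]
grip_width: -0.0
grasp_force: 3.4
```

Emit:
drive_tool:
  increments: [0,0,0,0,1,0,0,0,0,1]

```text
clock: 2.95
tcp_pos: [0.4822, -0.0404, 0.0911]
orientation: [3.11, 0.433, 0.004]
ft_force: [-0.8, -1.0, 6.6]
grip_width: -0.0
grasp_force: 3.3
```

Emit:
drive_tool:
  increments: [0,0,0.004,0,1,0,0,0.008,0,1,0,0,0.008,0,1]

```text
clock: 3.25
tcp_pos: [0.4822, -0.0404, 0.0864]
orientation: [3.11, 0.433, 0.004]
ft_force: [-0.9, -1.0, 8.0]
grip_width: -0.004
grasp_force: 3.9
```

Run:
```python
from h import *
o=sensors.observe();print(o["clock"],o["tcp_pos"],o["ft_force"])
```

```text
3.25 [ 0.48224414 -0.04043344  0.08635444] [-0.93978144 -0.95414626  7.95478107]
```

Run:
```python
from h import *
o=sensors.observe(); c=np.array([.570,.0376]); e=o["tcp_pos"][:2]-c
def at(deg):
    a=-np.radians(deg); q=c+np.array([[np.cos(a),-np.sin(a)],[np.sin(a),np.cos(a)]])@e
    return ((q[0],q[1],o["tcp_pos"][2]-.001),np.radians(deg))
rows([at(k) for k in(2,5,8,11,14)],o["tcp_pos"],o["orientation"])
```

```text
[-0.0029, -0.0062, 0.0016] 0.0111
[-0.0068, -0.0157, 0.0016] 0.0278
[-0.0101, -0.0254, 0.0016] 0.0444
[-0.013, -0.0352, 0.0016] 0.0611
[-0.0154, -0.0452, 0.0015] 0.0778
```

Emit:
drive_tool:
  increments: [-0.003,-0.006,0.0018,0.011,1,-0.007,-0.016,0.0018,0.028,1,-0.01,-0.025,0.0018,0.044,1,-0.013,-0.035,0.0018,0.061,1,-0.0155,-0.045,0.0018,0.078,1]

```text
clock: 3.75
tcp_pos: [0.4662, -0.017, 0.0856]
orientation: [3.139, 0.046, 0.006]
ft_force: [0.4, -1.2, 8.1]
grip_width: -0.001
grasp_force: 4.0
```

Emit:
drive_tool:
  increments: [0,0,0,0,1]

```text
clock: 3.85
tcp_pos: [0.4658, -0.0163, 0.0856]
orientation: [3.141, 0.049, 0.005]
ft_force: [-0.5, 0.3, 7.3]
grip_width: -0.006
grasp_force: 4.0
```

Run:
```python
from h import *
o=sensors.observe(); c=np.array([.570,.0376]); e=o["tcp_pos"][:2]-c
print(o["clock"],o["tcp_pos"],o["ft_force"],np.hypot(*e),np.degrees(np.arctan2(e[1],e[0])))
def at(deg):
    a=-np.radians(deg); q=c+np.array([[np.cos(a),-np.sin(a)],[np.sin(a),np.cos(a)]])@e
    return ((q[0],q[1],o["tcp_pos"][2]),np.radians(deg))
rows([at(k) for k in(3,6,9,12,15,16,17,18)],o["tcp_pos"],o["orientation"])
p,d=read_camera("top");cv2.imwrite("pics/t2.png",cv2.resize(p[130:250,265:415],None,fx=5,fy=5,interpolation=cv2.INTER_CUBIC))
```

```text
3.85 [ 0.46584901 -0.01625424  0.08556384] [-0.5380365   0.25002381  7.25822288] 0.11725061663351666 -152.65748642363184
[-0.0042, -0.0093, -0.0] 0.0167
[-0.0078, -0.0189, -0.0] 0.0333
[-0.011, -0.0286, -0.0001] 0.05
[-0.0137, -0.0385, -0.0001] 0.0667
[-0.0158, -0.0485, -0.0001] 0.0833
[-0.0164, -0.0519, -0.0001] 0.0889
[-0.0169, -0.0552, -0.0001] 0.0944
[-0.0174, -0.0586, -0.0001] 0.1
```

View pics/t2.png

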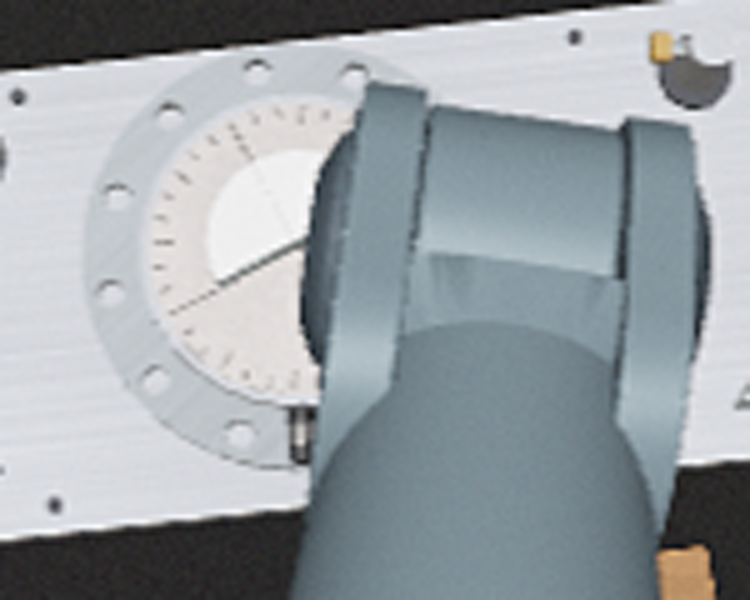

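The table has turned by about 14.6° (cross line end moved from (192,342) to (170,313)) and the block is riding along with it. There is no slip, so I'll carry on.

Emit:
drive_tool:
  increments: [-0.004,-0.0093,0,0.017,1,-0.0078,-0.019,0,0.033,1,-0.011,-0.0286,0,0.05,1,-0.0137,-0.0385,0,0.067,1,-0.016,-0.049,0,0.084,1]

```text
clock: 4.4
tcp_pos: [0.4533, -0.016, 0.0866]
orientation: [-3.099, 0.301, -0.019]
ft_force: [5.2, 3.3, 7.8]
grip_width: -0.003
grasp_force: 3.8
```

Emit:
drive_tool:
  increments: [0,0,0,0,1,0,0,0,0,1]

```text
clock: 4.6
tcp_pos: [0.4525, -0.0173, 0.0865]
orientation: [-3.102, 0.304, -0.016]
ft_force: [2.7, 1.0, 7.5]
grip_width: -0.002
grasp_force: 3.9
```

Run:
```python
from h import *
o=sensors.observe(); c=np.array([.570,.0376]); e=o["tcp_pos"][:2]-c
print(o["clock"],o["tcp_pos"],o["ft_force"],np.hypot(*e),np.degrees(np.arctan2(e[1],e[0])))
def at(deg):
    a=-np.radians(deg); q=c+np.array([[np.cos(a),-np.sin(a)],[np.sin(a),np.cos(a)]])@e
    return ((q[0],q[1],o["tcp_pos"][2]),np.radians(deg))
rows([at(k) for k in(-1,1)],o["tcp_pos"],o["orientation"])
p,d=read_camera("top");cv2.imwrite("pics/t3.png",cv2.resize(p[130:250,265:415],None,fx=5,fy=5,interpolation=cv2.INTER_CUBIC))
```

```text
4.6 [ 0.45246979 -0.01725524  0.08650375] [2.69499306 1.0141341  7.50455279] 0.12970137643487442 -154.97998228670656
[0.0023, 0.003, -0.0001] -0.0056
[-0.0022, -0.0031, 0.0001] 0.0056
```

View pics/t3.png

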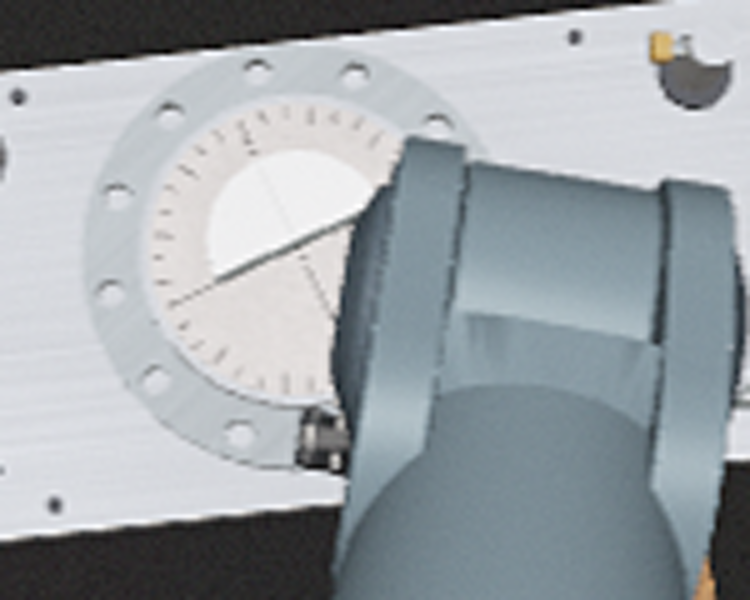

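The table moved only about 2° more, because the tool deviated from its path. I'll check the joints.

Run:
```python
from h import *
o=sensors.observe(); print(o["joints"].round(3),o["joint_velocities"].round(3),o["tcp_pos"],o["ft_force"],o["moment"],o["effort"].round(1))
print(R.from_rotvec(o["orientation"]).as_matrix().round(3).tolist())
```

```text
[-0.196  0.231 -0.522  0.81   0.026  3.14 ] [ 0.004  0.001  0.001 -0.    -0.003 -0.   ] [ 0.45242073 -0.01719326  0.08646207] [3.5524381  0.74443914 7.54395991] [ 0.14006726 -0.61262533  0.04079289] [ -0.5 -31.1  18.6   1.2  -0.4   0. ]
[[0.981, -0.194, 0.013], [-0.194, -0.981, 0.024], [0.008, -0.026, -1.0]]
```

Joint 6 is at its range end (3.14), so the tool can't roll any further. I'll roll back, since the finger may pivot on the cap, and then carry on without roll.

Emit:
drive_tool:
  increments: [0,0,0,-0.03,1,0,0,0,-0.06,1,0,0,0,-0.09,1,0,0,0,-0.12,1]

```text
clock: 5.05
tcp_pos: [0.4507, -0.0172, 0.0858]
orientation: [-3.106, -0.29, -0.018]
ft_force: [0.7, -0.7, 7.9]
grip_width: 0.001
grasp_force: 4.0
```

Run:
```python
from h import *
o=sensors.observe(); print(o["clock"],o["joints"].round(3),o["tcp_pos"],o["ft_force"],o["moment"])
print(R.from_rotvec(o["orientation"]).as_matrix().round(3).tolist())
p,d=read_camera("top");cv2.imwrite("pics/t4.png",cv2.resize(p[130:250,265:415],None,fx=5,fy=5,interpolation=cv2.INTER_CUBIC))
```

```text
5.05 [-0.196  0.231 -0.524  0.811  0.024  2.76 ] [ 0.45071708 -0.01721227  0.08583334] [ 0.71367847 -0.74457855  7.89931069] [-0.12917825 -0.11057409  0.02336608]
[[0.983, 0.185, 0.009], [0.185, -0.983, 0.023], [0.013, -0.021, -1.0]]
```

View pics/t4.png

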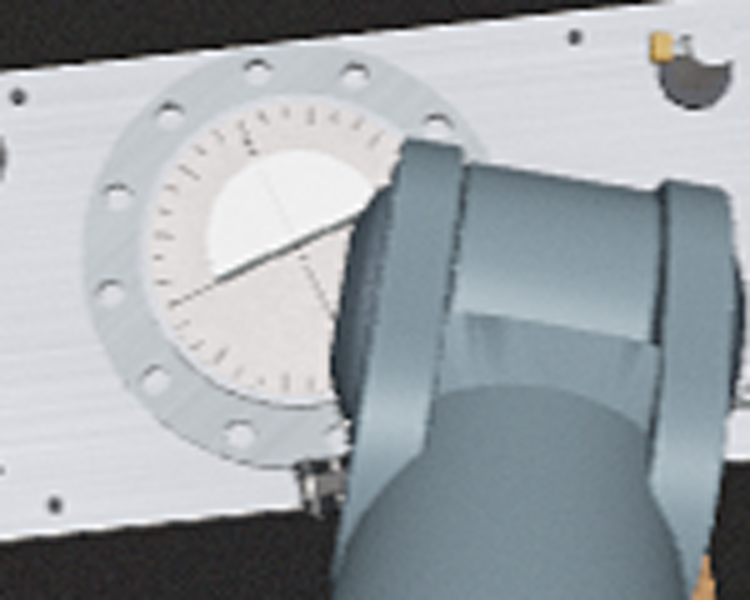

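Run:
```python
from h import *
o=sensors.observe(); c=np.array([.570,.0376]); e=o["tcp_pos"][:2]-c; print(np.hypot(*e),np.degrees(np.arctan2(e[1],e[0])))
def at(deg,r):
    a=-np.radians(deg); q=c+np.array([[np.cos(a),-np.sin(a)],[np.sin(a),np.cos(a)]])@e*r/np.hypot(*e)
    return ((q[0],q[1],.0855),0)
rows([at(*k) for k in((0,.127),(0,.122),(2,.121),(4,.12),(6,.12),(8,.12),(10,.12),(12,.12),(13,.12))],o["tcp_pos"],o["orientation"])
```

```text
0.1312979510420274 -155.3285871629725
[0.0069, -0.0017, 0.0007] 0.0
[0.015, -0.0037, 0.0008] 0.0
[0.0151, -0.011, 0.001] 0.0
[0.0154, -0.0182, 0.0011] 0.0
[0.0143, -0.025, 0.0012] 0.0
[0.0135, -0.032, 0.0014] 0.0
[0.0129, -0.0389, 0.0015] 0.0
[0.0126, -0.0459, 0.0017] 0.0
[0.0125, -0.0494, 0.0017] 0.0
```

Emit:
drive_tool:
  increments: [0.007,-0.0017,0.0007,0,1,0.015,-0.0037,0.0008,0,1,0.015,-0.011,0.001,0,1,0.0154,-0.018,0.0011,0,1,0.0143,-0.025,0.0012,0,1]

```text
clock: 5.6
tcp_pos: [0.4535, -0.0011, 0.0845]
orientation: [-3.107, -0.283, -0.009]
ft_force: [-3.0, -2.5, 7.9]
grip_width: 0.005
grasp_force: 4.1
```

Emit:
drive_tool:
  increments: [0,0,0,0,1]

```text
clock: 5.7
tcp_pos: [0.4534, -0.0005, 0.0845]
orientation: [-3.106, -0.284, -0.009]
ft_force: [-4.1, -1.3, 8.4]
grip_width: 0.002
grasp_force: 4.1
```

```bash
cat >> h.py <<'E'
def tang(name,lo=.055,hi=.0715):
    "table turn since the start, deg: rotate first view of disc (rectified) to match the present one"
    def rect(p):
        c=camera_info("top"); f=200/np.tan(np.radians(c["fovy"])/2); W=np.array(c["world_to_cam"])
        g=np.linspace(-.074,.074,297); X,Y=np.meshgrid(g,g)
        Q=np.stack([.5703+X,.0378+Y,0*X+.069,0*X+1],-1)@W.T
        u=(Q[...,0]/Q[...,2]*f+c["cx"]).astype(np.float32);v=(Q[...,1]/Q[...,2]*f+c["cy"]).astype(np.float32)
        return cv2.remap(cv2.cvtColor(p,cv2.COLOR_BGR2GRAY),u,v,cv2.INTER_CUBIC).astype(np.float32),np.hypot(X,Y)
    a,r=rect(cv2.imread("pics/top0.png")); b,_=rect(cv2.imread(name))
    m=(r<.072)&(cv2.erode((b>130).astype(np.uint8),np.ones((3,3)))>0)  # dark arm masked out
    best=[]
    for t in np.arange(-3,40,.25):
        w=cv2.warpAffine(a,cv2.getRotationMatrix2D((148,148),t,1),(297,297))  # grid is mirrored: rows=+y
        best.append((np.mean(np.abs(w-b)[m]),t))
    return sorted(best)[:3]
E
python3 - <<'E'
from h import *
o=sensors.observe(); print(o["clock"],o["joints"].round(3),o["tcp_pos"],o["ft_force"])
p,d=read_camera("top");cv2.imwrite("pics/r5.png",p)
cv2.imwrite("pics/t5.png",cv2.resize(p[130:250,265:415],None,fx=5,fy=5,interpolation=cv2.INTER_CUBIC))
print(tang("pics/top0.png"),tang("pics/r5.png"))
c=np.array([.570,.0376]); e=o["tcp_pos"][:2]-c; print(np.hypot(*e),np.degrees(np.arctan2(e[1],e[0])))
def at(deg,r):
    a=-np.radians(deg); q=c+np.array([[np.cos(a),-np.sin(a)],[np.sin(a),np.cos(a)]])@e*r/np.hypot(*e)
    return ((q[0],q[1],.0855),0)
r=np.hypot(*e)
rows([at(k,r) for k in range(2,15,2)],o["tcp_pos"],o["orientation"])
E
```

```text
5.7 [-0.157  0.241 -0.515  0.815  0.023  2.802] [ 0.45337538 -0.00048926  0.08450319] [-4.11069958 -1.28025145  8.42065281]
[(np.float32(0.0), np.float64(0.0)), (np.float32(0.70589554), np.float64(-0.25)), (np.float32(0.70603085), np.float64(0.25))] [(np.float32(29.32681), np.float64(24.25)), (np.float32(29.335758), np.float64(24.0)), (np.float32(29.396112), np.float64(24.5))]
0.122686975546073 -161.91311531029402
[-0.0008, -0.0071, -0.0015] 0.0
[-0.0014, -0.0142, -0.0014] 0.0
[-0.0017, -0.0214, -0.0012] 0.0
[-0.0018, -0.0285, -0.0011] 0.0
[-0.0016, -0.0356, -0.0009] 0.0
[-0.0012, -0.0428, -0.0007] 0.0
[-0.0005, -0.0499, -0.0006] 0.0
```

View pics/t5.png

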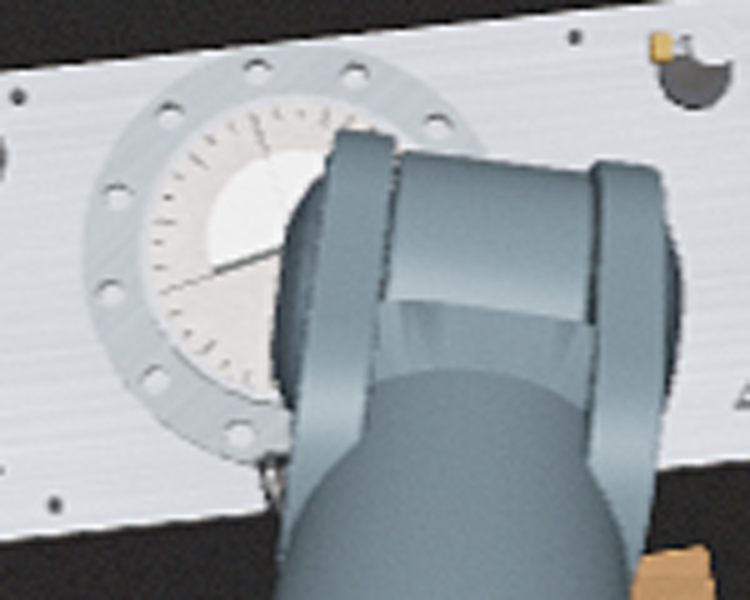

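```bash
sed -i 's/m=(r<.072).*/s,_=rect(cv2.merge([cv2.cvtColor(cv2.imread(name),cv2.COLOR_BGR2HSV)[...,1]]*3)); k=(s>45).astype(np.uint8); k=cv2.morphologyEx(k,cv2.MORPH_OPEN,np.ones((9,9))); m=(r<.072)\&(cv2.dilate(k,np.ones((25,25)))==0)/' h.py
python3 - <<'E'
from h import *
sensors.observe()
print(tang("pics/r5.png"))
for n in ("t2","t3","t4"):  # crops back to full frame
    f=cv2.imread("pics/top0.png"); f[130:250,265:415]=cv2.resize(cv2.imread(f"pics/{n}.png"),(150,120),interpolation=cv2.INTER_AREA); cv2.imwrite("f.png",f); print(n,tang("f.png")[:2])
E
```

```text
[(np.float32(29.656113), np.float64(24.25)), (np.float32(29.679783), np.float64(24.0)), (np.float32(29.720331), np.float64(24.5))]
t2 [(np.float32(22.32707), np.float64(14.5)), (np.float32(22.33801), np.float64(14.75))]
t3 [(np.float32(11.283433), np.float64(17.75)), (np.float32(11.3028145), np.float64(18.0))]
t4 [(np.float32(11.458992), np.float64(17.75)), (np.float32(11.491091), np.float64(18.0))]
```

Emit:
drive_tool:
  increments: [-0.001,-0.007,0,0,1,-0.0014,-0.014,0,0,1,-0.0017,-0.02,0,0,1,-0.0017,-0.02,0,0,1,-0.0017,-0.02,0,0,1]

```text
clock: 6.25
tcp_pos: [0.451, 0.0113, 0.085]
orientation: [-3.105, -0.284, -0.011]
ft_force: [-2.2, -1.6, 8.2]
grip_width: -0.003
grasp_force: 4.1
```

```bash
sed -i 's/s>45/s>32/; s/np.abs(w-b)\[m\]/np.minimum(np.abs(w-b)[m],25)/' h.py
python3 - <<'E'
from h import *
o=sensors.observe(); print(o["clock"],o["joints"].round(3),o["tcp_pos"],o["ft_force"])
p,d=read_camera("top");cv2.imwrite("pics/r6.png",p)
cv2.imwrite("pics/t6.png",cv2.resize(p[130:250,265:415],None,fx=5,fy=5,interpolation=cv2.INTER_CUBIC))
print(tang("pics/r5.png"),tang("pics/r6.png"))
c=np.array([.570,.0376]); e=o["tcp_pos"][:2]-c; print(np.hypot(*e),np.degrees(np.arctan2(e[1],e[0])))
E
```

```text
6.25 [-0.133  0.234 -0.522  0.813  0.024  2.827] [0.4510072  0.01125344 0.08502146] [-2.21361436 -1.57582117  8.16230085]
[(np.float32(3.5977757), np.float64(24.25)), (np.float32(3.6260297), np.float64(24.0)), (np.float32(3.6921496), np.float64(24.5))] [(np.float32(4.723461), np.float64(29.5)), (np.float32(4.7348685), np.float64(29.25)), (np.float32(4.854301), np.float64(29.75))]
0.12187464210380111 -167.51537823231095
```

View pics/t6.png

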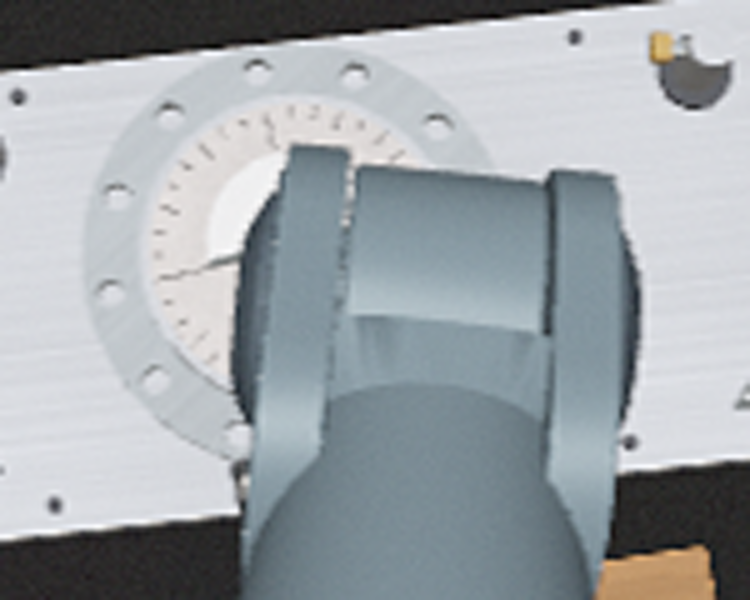

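The table has turned by about 29.5°, well within the pin's draw-in range, and the block is riding with it. I'll release straight up.

Emit:
drive_tool:
  increments: [0,0,-0.015,0,1,0,0,-0.045,0,1,0,0,-0.11,0,1,0,0,-0.18,0,1,0,0,-0.25,0,1]

```text
clock: 6.8
tcp_pos: [0.4496, 0.0077, 0.2354]
orientation: [-3.105, -0.284, -0.009]
ft_force: [1.8, 0.1, -0.0]
grip_width: 0.001
grasp_force: 0.0
```

Emit:
drive_tool:
  increments: [0,0.4,0,0,1,0,0.4,0,0,1,0,0.4,0,0,1,0,0.4,0,0,1,0,0.4,0,0,1]

```text
clock: 7.3
tcp_pos: [0.4938, -0.231, 0.2283]
orientation: [-3.106, -0.282, -0.011]
ft_force: [0.3, -0.6, -0.2]
grip_width: 0.002
grasp_force: 0.0
```

Run:
```python
from h import *
o=sensors.observe(); print(o["clock"],o["joints"].round(3),o["tcp_pos"],o["ft_force"])
p,d=read_camera("top");cv2.imwrite("pics/r7.png",p)
cv2.imwrite("pics/t7.png",cv2.resize(p[130:250,265:415],None,fx=5,fy=5,interpolation=cv2.INTER_CUBIC))
print(tang("pics/r7.png"))
m=cv2.inRange(cv2.cvtColor(p,cv2.COLOR_BGR2HSV),(12,90,90),(32,255,255)); n,l,st,c=cv2.connectedComponentsWithStats(m)
for i in range(1,n):
    if st[i,4]>80:
        u,v=c[i]; k=np.median(d[l==i]); w=pix2world("top",u,v,d=k);print(c[i].round(1),w.round(4),np.degrees(np.arctan2(w[1]-.0376,w[0]-.57)))
```

```text
7.3 [-0.567  0.323 -0.005  1.251  0.023  2.394] [ 0.49383524 -0.23104018  0.22834924] [ 0.34748785 -0.58829477 -0.19418051]
[(np.float32(3.5412016), np.float64(29.25)), (np.float32(3.5541975), np.float64(29.5)), (np.float32(3.6247907), np.float64(29.0))]
[ 87.3 179.4] [0.5964 0.6589 0.0244] 87.5699573705246
[335.4 224.2] [0.4524 0.014  0.0992] -168.65087826494693
[391.  251.9] [ 0.3858 -0.1261  0.0269] -138.37840060893143
[237.7 267.2] [0.3576 0.2542 0.0658] 134.4330679314208
```

View pics/t7.png

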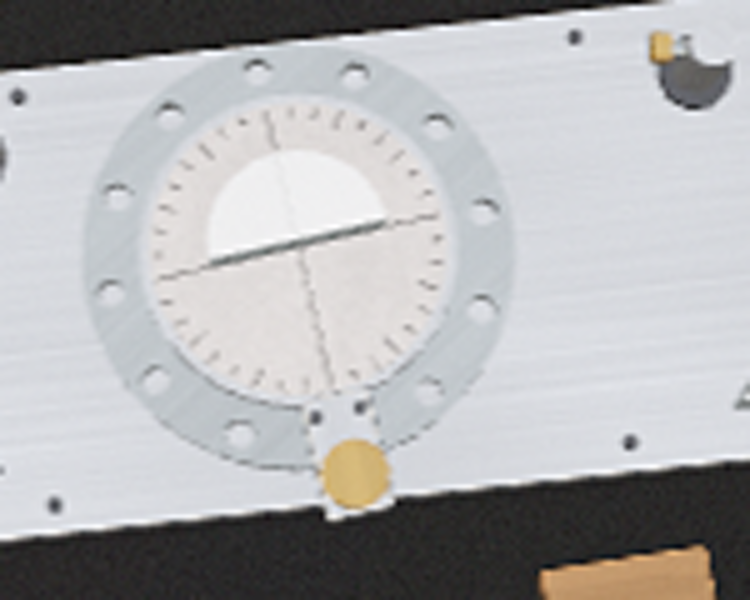

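The cap at crop (355,474) is back at its full height of 99 mm, one hole further on (29.3°, within the play). The block still lies on the axis. I'll hand the job in.

```bash
python3 -c "
from bench import robot; print(robot.finish_job())"
```

```text
the job is handed in; nothing more can be done
None
```

The ray table is locked one hole further clockwise: it turned about 29.3° by camera, the plunger cap is back at full height, and the block stayed on the axis; I handed the job in at about 7.4 s on the clock, and no verdict came back.

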